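# Load the jig slide under its drag spring

### The job

Load the aluminium slide into the green jig with your fingertips: press down hard on the grooved tread behind the orange ridge so that the sprung brass lifter sinks, and keep it pressed while you push the slide along the channel, nose first under the dark bar and the brass drag spring, right up to the end stop, so that the lifter pops up again behind it. Do not lift the slide, and leave everything else on the worktop where it is. Finish with your fingers clear.

Things in the scene. Friction and masses are not known exactly. Their poses are not given: they have to be found in the camera images.
- jig: Green jig, 235 mm long (x), 104 mm wide over its feet, fixed to the worktop. Origin: centre of its underside; x: the way the slide is pushed, z up. Steel channel floor 20 mm above the worktop, 53 mm wide between rails (tops 38 mm above the worktop, 73 mm over both). From x -106 to -22 mm the brass lifter takes the floor's place. End stop face at x 102.5 mm, rear wall at x -112 mm.
- slide: Loose aluminium slide, 120x50 mm, 0.25 kg, starting raised on the lifter between the rails, x along jig x. Origin: centre of its underside; x to the nose. Tread x -60 to -20 mm, 20 mm high, dark grooves; orange ridge x -20 to -8 mm; tongue x -8 to 60 mm, 14 mm high, blunt nose. Underside 32 mm above the worktop when raised, 20 mm when pressed fully down.
- tread (a point): Where to press: top of the slide's tread, at slide x -36 mm, 16 mm behind the rear face of the orange ridge, 20 mm above the slide's underside. A fingertip pressing here comes to push forward against the ridge.
- ridge_top (a point): Middle of the top of the orange thumb ridge: slide x -14 mm, 34 mm above the slide's underside; 12 mm thick, as wide as the slide.
- nose (a point): Foremost point of the slide's nose, slide x 60 mm, 7 mm above its underside. At the start 10 to 30 mm short of the bar.
- bar_under (a point): Middle of the underside of the dark hold-down bar across the channel: 40 mm above the worktop; the bar is 12 mm thick along the channel, its top 54 mm and its posts 59 mm above the worktop. The raised slide's nose strikes it; pressed down 6 mm or more the tongue passes under. The ridge does not; when home it is 6 mm short of the bar.
- slide_home (a point): Point on the channel floor, jig x 42.5 mm, with the jig's axes, where the slide's origin (underside centre) is when the nose is against the end stop. From the start the slide travels 72 to 92 mm to it; from about half way its front runs on the steel floor.
- lifter (a joint): Brass sprung platform under the slide, 85x50 mm. 0 = up (top 12 mm above the channel floor), 0.012 m = down, flush with the floor. Spring: 7 N at the top, 12 N at the bottom; holding the slide down while pushing may take some 20 N. Once the slide's tail has passed it (about 4 mm before home) it springs up to 0 behind the slide; its top is then 8 mm below the tread's.
- drag_spring (a joint): Brass leaf spring just behind the bar, 36 mm wide, hinged at jig x 54 mm, sloping down along the travel. 0 = relaxed, lip 9 mm above the channel floor; about 0.2 rad when the lip rides on the slide's tongue, which it presses with about 6 N.
- spring_lip (a point): Lowest point of the drag spring's lip, 22 mm beyond its hinge.
- screwdriver: Bystander, leave alone: screwdriver with red and black handle, 198 mm long, lying on the worktop. Origin: centre of its underside.
- hub: Bystander, leave alone: white spoked wheel hub, 52 mm across, 19 mm high. Origin: centre of its underside.
- block: Bystander, leave alone: grey drilled steel set-up block, 50x75x25 mm. Origin: centre of its underside.
- collet: Bystander, leave alone: grey steel collet, 26 mm across, 31 mm high, standing. Origin: centre of its underside.
- nut: Bystander, leave alone: steel hexagon nut, 24x28x13 mm, lying beside the jig. Origin: centre of its underside.
- tape: Bystander, leave alone: roll of masking tape, 100 mm across, 25 mm high. Origin: centre of its underside.

How it is judged:
By the outcome, as a careful person would: the job done as asked, in the order asked, and still so for the second after the job is handed in, with the robot touching nothing.
It also fails if it takes over 48 s, if anything falls off the work surface, if the arm or the gripper's body presses on something with over 40 N, if the wrist force passes 120 N, or if a joint passes its speed limit or range.

### The arm

A 6-joint arm with a two-finger parallel gripper is mounted at the origin on a cart in front of the work surface, level with it; the furniture and walls round the work are solid. World frame = base frame: x ahead of the robot, y to its left, z up, the work surface at z = 0. Lengths are in m, angles in rad, forces in N, time in s.
With the tool pointing down it reaches from about 0.3 to 0.875 m from the base axis. Payload 6.4 kg.
Tool frame: the origin (TCP) lies between the finger pads; the fingertips stand 8 mm ahead of it and the grasp point (between the pads) lies 11 mm behind it (ctrl.finger_overhang is the distance from the TCP to the fingertips, in m); z points along the fingers, y is the line along which they close (so a half turn about z gives the same grasp; the last joint's range is limited). The gripper opens to 85 mm and grips with 20 to 120 N. Pads are 22 mm wide; open, the fingers measure 114 mm over their backs; the gripper's body (76 mm by 85 mm) begins 54 mm behind the grasp point. The pads swing forward as they close: fully open they stand 13 mm farther back than shut.
Start: joints at [-0.206, 0.181, 1.607, -0, 1.354, -0.206], TCP at [0.575, 0, 0.216] pointing down, gripper open.
Joint ranges: [-2.99, 2.99], [-0.89, 2.07], [0.3, 2.58], [-1.14, 4.28], [0, 2.63], [-3.12, 3.12]. Speed limits (rad/s): [2.57, 2.57, 3.01, 3.14, 3.14, 3.14].

### API

Orientations are given as a unit quaternion [w, x, y, z].
In Python, from bench import ctrl, camera gives the robot as it stands.
- The arm moves only by the shell command python3 -m pendant 'ROWS' [OPENING]. ROWS is JSON, a list of rows, each a list of 6 numbers: the shift along the world's x, y, z normalised to -1 to 1, where 1 is 200 mm, then the turn, a rotation vector about the world's x, y, z normalised to -1 to 1, where 1 is pi/2 rad. In form: [[dx, dy, dz, rx, ry, rz], ...]. A call has exactly 10 rows; each row shifts and turns the commanded pose from where the row before left it; what a row does not reach is not made up. A row lasts 1/8 s, in which the tool goes at most 62.5 mm and 10.7 degrees, less where a joint would pass 70% of its speed; a pose out of reach is approached as far as the arm can. A call with a number of a shift or a turn outside -1 to 1 is refused whole. A call with a gripper value outside its range is refused whole. OPENING is the opening, from -1 (shut) to 1 (fully open), set as the call begins (- or left out, the last holds). The fingers move at their own pace and stop on an object; the grip force is fixed at half the most. Time passes only in rows, so rows that do not move let the fingers close, or fill a call up. It gives the time, the measured TCP pose, the force, the opening and the grip force at its end, in the units of the state.
- ctrl.get_obs(): the state, without advancing time (a new reading comes with each control period).
- camera(name): name is "scene" or "side" or "wrist"; returns a dict with "color" (400x640x3 uint8, blue, green, red), "fx", "fy", "cx", "cy" (pixels), "xyz" and "rotation" of the camera in the world; the wrist camera has in their place "hand_eye" (4x4, takes a point from camera to tool coordinates, whose origin is the TCP and whose axes are the flange's). Camera axes: x right, y down, z forward; pixel columns grow to the right and rows downward; lengths in m; the calibration is good to about 2 mm. A picture is of the moment at which its call begins: read the wrist's pose just before it. There is no depth.
- ctrl.hand_in(): hands the job in; it is judged then, once.
The state is a dict: "time_s": time; "q": joint angles; "dq": joint speeds; "joint_efforts": joint torques, N m; "eef_pos": TCP position; "eef_rot": TCP orientation; "wrist_force": force on the tool from outside, world axes, zero at the start; "torque": the same for the moment, N m; "opening": opening from 0.0 (shut) to 1.0 (fully open); "grasp_force": force on a finger pad.
Only numpy, scipy, OpenCV 4.12 (cv2) and the standard library are available. Lean on these libraries where they do the work, as an engineer would, in place of code of your own. Each camera call takes 0.05 s, during which the arm holds its last target. There are 200 camera calls.

## Working session

There is one attempt and no reset: what is moved stays moved. The work goes in short steps, Python scripts to look and compute and a shell command to move; the robot and the scene stay as the last step left them, time stands still between calls to the robot, and variables do not carry over. Pictures are saved under pics/ and viewed, at most 10 in all, crops included, and the job is handed in when it is done.

```bash
ls; mkdir -p pics
python3 - <<'E'
from bench import ctrl,camera
import cv2,json,numpy as np
o=ctrl.get_obs();print({k:o[k] for k in('time_s','eef_pos','eef_rot','opening','wrist_force')},ctrl.finger_overhang)
for n in('scene','side','wrist'):
    c=camera(n);cv2.imwrite(f'pics/{n}0.png',c['color'])
    print(n,{k:np.round(v,4).tolist() for k,v in c.items() if k!='color'})
E
```

```text
pics
{'time_s': 0.0, 'eef_pos': array([5.74432409e-01, 1.43217459e-04, 2.14987796e-01]), 'eef_rot': array([-7.17383386e-04,  7.07099350e-01,  7.07113691e-01, -4.71717931e-04]), 'opening': 0.9975774843436224, 'wrist_force': array([ 0.28115618,  0.40815117, -0.8417557 ])} 0.008
scene {'fx': 449.5569, 'fy': 449.5569, 'cx': 322.6379, 'cy': 199.3093, 'xyz': [-0.1798, -0.8841, 0.6196], 'rotation': [-0.4956, 0.7916, -0.2953, 0.2014]}
side {'fx': 518.2185, 'fy': 518.2185, 'cx': 316.3216, 'cy': 207.1603, 'xyz': [0.7112, 1.4517, 0.7452], 'rotation': [-0.0224, 0.0265, 0.8395, -0.5422]}
wrist {'fx': 326.2545, 'fy': 326.2545, 'cx': 317.3607, 'cy': 201.8876, 'hand_eye': [[0.001, -0.9557, -0.2943, 0.0746], [1.0, 0.0006, 0.0015, 0.0007], [-0.0013, -0.2943, 0.9557, -0.1577], [0.0, 0.0, 0.0, 1.0]]}
```

View pics/scene0.png

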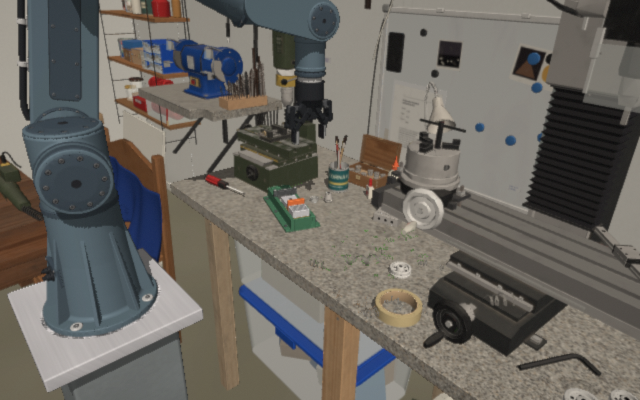

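View pics/wrist0.png

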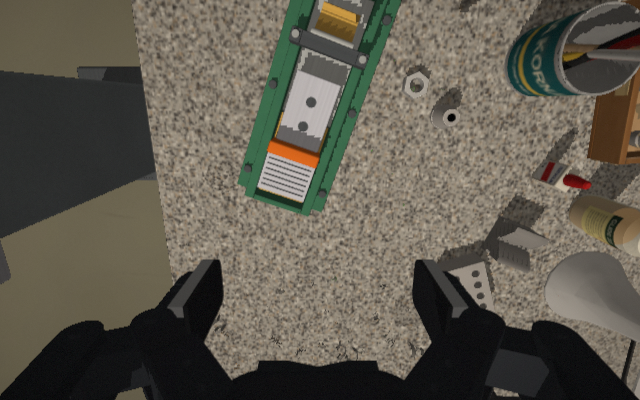

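Run:
```python
import cv2
i=cv2.imread('pics/wrist0.png')[0:220,220:420]
i=cv2.resize(i,None,fx=2.7,fy=2.7,interpolation=cv2.INTER_CUBIC)
cv2.imwrite('pics/w0c.png',i)
```

```text
(no output)
```

View pics/w0c.png

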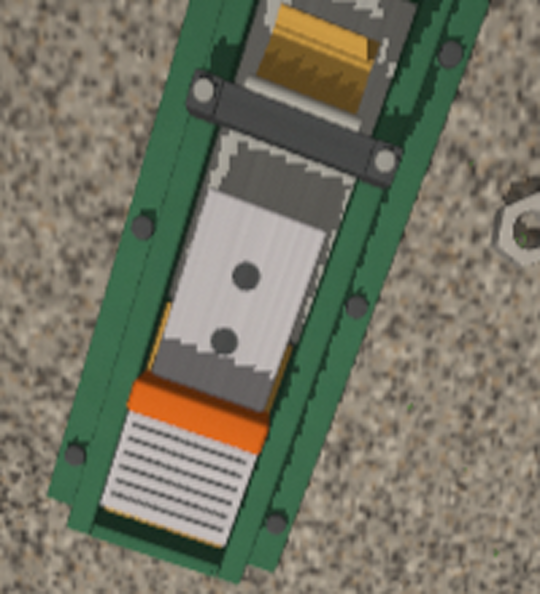

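```bash
cat > h.py <<'E'
import numpy as np
from scipy.spatial.transform import Rotation as R
from bench import ctrl,camera
def cam(o,c):
    Rt=R.from_quat(np.roll(o['eef_rot'],-1)).as_matrix();H=np.array(c['hand_eye'])
    return Rt@H[:3,3]+o['eef_pos'],Rt@H[:3,:3],c
def px(C,u,v,z):
    p,M,c=C;d=M@[(u-c['cx'])/c['fx'],(v-c['cy'])/c['fy'],1]
    return p+d*(z-p[2])/d[2]
E
python3 - <<'E'
from h import *
o=ctrl.get_obs();C=cam(o,camera('wrist'))
f=lambda u,v,z:px(C,220+u/2.7,v/2.7,z)
P={'treadRL':(103,507,.052),'treadRR':(224,547,.052),'postL':(203,90,.059),'postR':(384,161,.059),'ridgeRL':(130,410,.052),'ridgeRR':(263,452,.052),'ridgeFL':(143,376,.066),'ridgeFR':(273,410,.066),'railRL':(68,528,.038),'railRR':(240,583,.038),'noseL':(222,133,.046),'noseR':(355,180,.046)}
w={k:f(*v) for k,v in P.items()}
for k in w:print(k,np.round(w[k],4))
for a in('treadR','post','ridgeR','ridgeF','railR','nose'):
    d=w[a+'L']-w[a+'R'];print(a,np.round((w[a+'L']+w[a+'R'])/2,4),np.linalg.norm(d).round(4),np.degrees(np.arctan2(d[1],d[0])).round(1)-90)
E
```

```text
treadRL [ 0.5154 -0.0092  0.052 ]
treadRR [ 0.5607 -0.0249  0.052 ]
postL [0.5561 0.1312 0.059 ]
postR [0.6152 0.1102 0.059 ]
ridgeRL [0.5271 0.0273 0.052 ]
ridgeRR [0.5755 0.0118 0.052 ]
ridgeFL [0.5342 0.041  0.066 ]
ridgeFR [0.579  0.0294 0.066 ]
railRL [ 0.4985 -0.0214  0.038 ]
railRR [ 0.5663 -0.0444  0.038 ]
noseL [0.5615 0.1204 0.046 ]
noseR [0.6071 0.1056 0.046 ]
treadR [ 0.538 -0.017  0.052] 0.048 70.9
post [0.5857 0.1207 0.059 ] 0.0627 70.4
ridgeR [0.5513 0.0196 0.052 ] 0.0508 72.30000000000001
ridgeF [0.5566 0.0352 0.066 ] 0.0463 75.4
railR [ 0.5324 -0.0329  0.038 ] 0.0716 71.30000000000001
nose [0.5843 0.113  0.046 ] 0.0479 72.1
```

The wrist crop shows the tread's rear corners at crop (103,507) and (224,547), the ridge at about (200,410) and the bar posts at (203,90) and (384,161). That puts the jig yaw at about 71° and the tread point near (0.546, 0.006). I'll move above it with the fingers shut.

```bash
python3 -m pendant '[[-0.0285,0.0055,-0.095,0,0,-0.053],[-0.0285,0.0055,-0.095,0,0,-0.053],[-0.0285,0.0055,-0.095,0,0,-0.053],[-0.0285,0.0055,-0.095,0,0,-0.052],[-0.0285,0.0055,-0.095,0,0,0],[0,0,0,0,0,0],[0,0,0,0,0,0],[0,0,0,0,0,0],[0,0,0,0,0,0],[0,0,0,0,0,0]]' -1
python3 - <<'E'
from h import *
import cv2
o=ctrl.get_obs();c=camera('wrist');C=cam(o,c)
print(o['eef_pos'],R.from_quat(np.roll(o['eef_rot'],-1)).as_matrix()[:,0],o['opening'])
cv2.imwrite('pics/w1.png',c['color'])
# predicted pixels
p,M,_=C
for P in ([.538,-.017,.052],[.5459,.0056,.052],[.5511,.0207,.052]):
    d=M.T@(np.array(P)-p);print(P,c['fx']*d[0]/d[2]+c['cx'],c['fy']*d[1]/d[2]+c['cy'])
E
```

```text
time_s: 1.45
eef_pos: [0.5468, 0.0055, 0.1213]
eef_rot: [0.0, 0.814, 0.581, 0.0]
wrist_force: [0.1, 1.1, -1.0]
opening: -0.001
grasp_force: 0.0
[0.54678505 0.00545962 0.12125803] [3.25405188e-01 9.45574669e-01 9.02914218e-05] -0.0008501109365050541
[0.538, -0.017, 0.052] 314.41860145314644 238.80819907576563
[0.5459, 0.0056, 0.052] 314.5239743785469 208.6478885444756
[0.5511, 0.0207, 0.052] 314.4948069367468 187.52123730656643
```

View pics/w1.png

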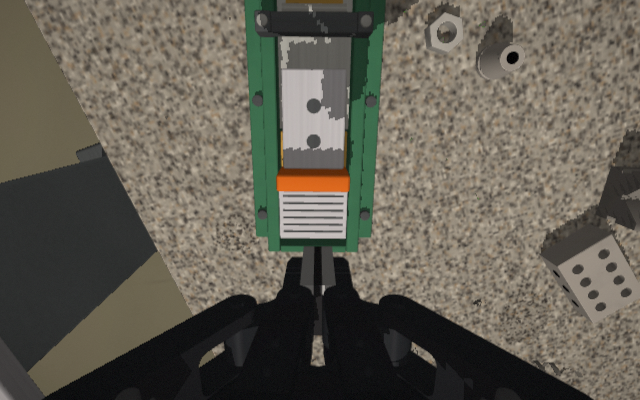

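The view shows the tread at rows 190–239, centred on column 313, which agrees with the prediction. Next I'll descend and press.

```bash
python3 -m pendant '[[-0.005,0,-0.056,0,0,0],[0,0,-0.056,0,0,0],[0,0,-0.056,0,0,0],[0,0,-0.056,0,0,0],[0,0,-0.056,0,0,0],[0,0,-0.015,0,0,0],[0,0,-0.015,0,0,0],[0,0,-0.015,0,0,0],[0,0,0,0,0,0],[0,0,0,0,0,0]]' -1
```

```text
time_s: 2.75
eef_pos: [0.5457, 0.0055, 0.0561]
eef_rot: [0.0, 0.814, 0.581, 0.0]
wrist_force: [-0.3, -0.5, 0.3]
opening: -0.001
grasp_force: 0.0
```

```bash
python3 -m pendant '[[0,0,-0.01,0,0,0],[0,0,-0.01,0,0,0],[0,0,0,0,0,0],[0,0,0,0,0,0],[0,0,0,0,0,0],[0,0,0,0,0,0],[0,0,0,0,0,0],[0,0,0,0,0,0],[0,0,0,0,0,0],[0,0,0,0,0,0]]' -1
python3 - <<'E'
from h import *
import cv2
c=camera('wrist');s=camera('side')
a=cv2.resize(c['color'][120:400,200:430],None,fx=1.6,fy=1.6)
cv2.imwrite('pics/w2.png',a)
E
```

```text
time_s: 4.0
eef_pos: [0.5455, 0.0055, 0.0519]
eef_rot: [-0.0, 0.814, 0.581, 0.0]
wrist_force: [-0.2, -0.2, -0.0]
opening: 0.002
grasp_force: 0.0
```

View pics/w2.png

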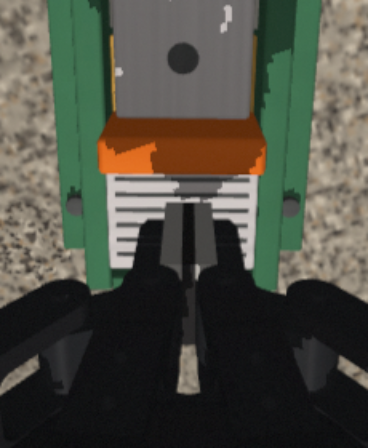

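The fingertips are over the tread, with the front edge at crop row 204 and a shadow ahead of it. There's no force yet, so I'll keep lowering gently.

```bash
python3 -m pendant '[[0,0,-0.005,0,0,0],[0,0,-0.005,0,0,0],[0,0,-0.005,0,0,0],[0,0,-0.005,0,0,0],[0,0,0,0,0,0],[0,0,0,0,0,0],[0,0,0,0,0,0],[0,0,0,0,0,0],[0,0,0,0,0,0],[0,0,0,0,0,0]]' -1
```

```text
time_s: 5.35
eef_pos: [0.5455, 0.0055, 0.0479]
eef_rot: [-0.0, 0.814, 0.581, -0.0]
wrist_force: [-0.3, -0.3, 0.1]
opening: 0.004
grasp_force: 0.0
```

Run:
```python
from h import *
import cv2
s=camera('side');M=R.from_quat(np.roll(s['rotation'],-1)).as_matrix()
d=M.T@(np.array([.5455,.0055,.05])-s['xyz']);u,v=s['fx']*d[0]/d[2]+s['cx'],s['fy']*d[1]/d[2]+s['cy'];print(u,v)
u,v=int(u),int(v);a=cv2.resize(s['color'][v-60:v+40,max(u-70,0):u+70],None,fx=5,fy=5,interpolation=cv2.INTER_CUBIC)
cv2.imwrite('pics/s2.png',a)
print(ctrl.get_obs()['wrist_force'],ctrl.get_obs()['joint_efforts'])
```

```text
335.4880906115947 218.90114414883516
[-0.03741564 -0.45915742  0.71516723] [-1.27804346e-03 -4.51771903e+01 -2.83738714e+01 -8.23037817e-05
  6.88854216e-04 -1.20518021e-05]
```

View pics/s2.png

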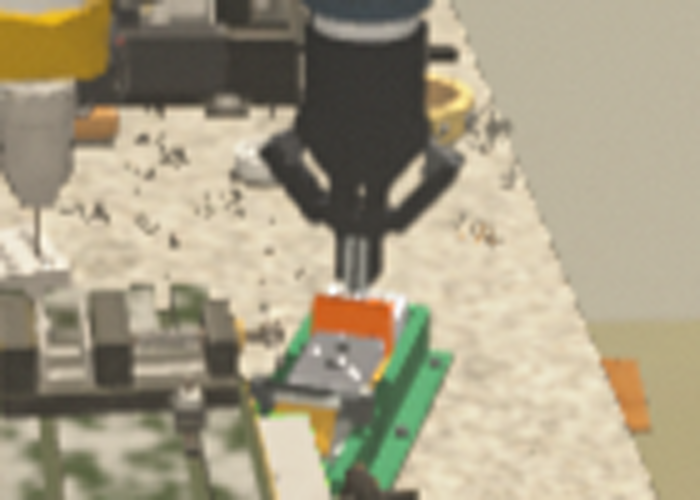

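The side view shows the tips behind the ridge at crop (355,280), with the slide still raised. I'll go lower.

```bash
python3 -m pendant '[[0,0,-0.005,0,0,0],[0,0,-0.005,0,0,0],[0,0,-0.005,0,0,0],[0,0,-0.005,0,0,0],[0,0,0,0,0,0],[0,0,0,0,0,0],[0,0,0,0,0,0],[0,0,0,0,0,0],[0,0,0,0,0,0],[0,0,0,0,0,0]]' -1
```

```text
time_s: 6.65
eef_pos: [0.5455, 0.0055, 0.0439]
eef_rot: [-0.0, 0.814, 0.581, -0.0]
wrist_force: [0.6, 0.3, -0.8]
opening: -0.002
grasp_force: 0.0
```

```bash
python3 -m pendant '[[0,0,-0.005,0,0,0],[0,0,-0.005,0,0,0],[0,0,-0.005,0,0,0],[0,0,-0.005,0,0,0],[0,0,0,0,0,0],[0,0,0,0,0,0],[0,0,0,0,0,0],[0,0,0,0,0,0],[0,0,0,0,0,0],[0,0,0,0,0,0]]' -1
python3 - <<'E'
from h import *
import cv2
c=camera('wrist')
a=cv2.resize(c['color'][120:400,180:450],None,fx=2,fy=2,interpolation=cv2.INTER_CUBIC)
cv2.imwrite('pics/w3.png',a)
E
```

```text
time_s: 7.9
eef_pos: [0.5455, 0.0055, 0.0399]
eef_rot: [0.0, 0.814, 0.581, 0.0]
wrist_force: [-0.0, 0.1, 0.4]
opening: -0.002
grasp_force: 0.0
```

View pics/w3.png

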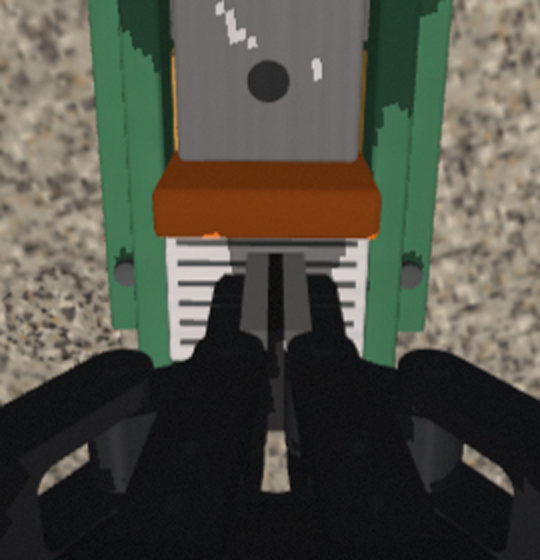

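The wrist view shows the tips still above the raised tread, at crop (275,253), centred and about 8 mm behind the ridge. I'll continue down.

```bash
python3 -m pendant '[[0,0,-0.008,0,0,0],[0,0,-0.008,0,0,0],[0,0,-0.008,0,0,0],[0,0,-0.006,0,0,0],[0,0,0,0,0,0],[0,0,0,0,0,0],[0,0,0,0,0,0],[0,0,0,0,0,0],[0,0,0,0,0,0],[0,0,0,0,0,0]]' -1
```

```text
time_s: 9.2
eef_pos: [0.5455, 0.0055, 0.0339]
eef_rot: [0.0, 0.814, 0.581, 0.0]
wrist_force: [-1.7, 0.9, 4.8]
opening: -0.002
grasp_force: 2.3
```

```bash
python3 -m pendant '[[0,0,-0.006,0,0,0],[0,0,-0.006,0,0,0],[0,0,-0.006,0,0,0],[0,0,-0.006,0,0,0],[0,0,-0.006,0,0,0],[0,0,0,0,0,0],[0,0,0,0,0,0],[0,0,0,0,0,0],[0,0,0,0,0,0],[0,0,0,0,0,0]]' -1
python3 - <<'E'
from h import *
import cv2
c=camera('wrist')
a=cv2.resize(c['color'][0:400,180:450],None,fx=1.5,fy=1.5,interpolation=cv2.INTER_CUBIC)
cv2.imwrite('pics/w4.png',a)
E
```

```text
time_s: 10.45
eef_pos: [0.5456, 0.0055, 0.0281]
eef_rot: [0.0, 0.814, 0.581, 0.0]
wrist_force: [-3.3, -1.0, 6.7]
opening: -0.005
grasp_force: 3.4
```

View pics/w4.png

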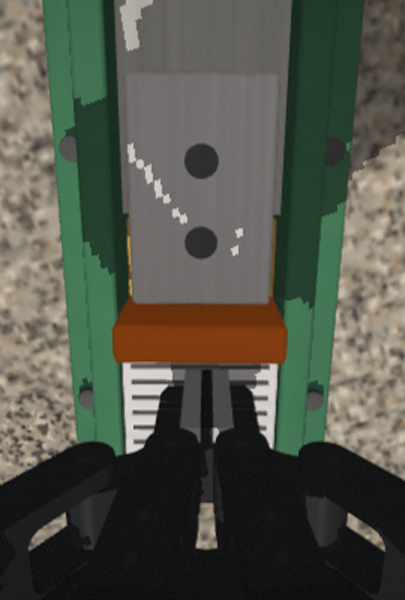

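The slide is sinking: 6.7 N at about 6 mm of travel matches the lifter spring. I'll press to the bottom.

```bash
python3 -m pendant '[[0,0,-0.006,0,0,0],[0,0,-0.006,0,0,0],[0,0,-0.006,0,0,0],[0,0,-0.006,0,0,0],[0,0,-0.006,0,0,0],[0,0,0,0,0,0],[0,0,0,0,0,0],[0,0,0,0,0,0],[0,0,0,0,0,0],[0,0,0,0,0,0]]' -1
```

```text
time_s: 11.75
eef_pos: [0.5458, 0.0054, 0.0244]
eef_rot: [0.0, 0.814, 0.581, -0.0]
wrist_force: [-12.5, 1.2, 27.8]
opening: -0.0
grasp_force: 14.3
```

Bottomed at 28 N. Now I'll push along the channel.

```bash
python3 -m pendant '[[0.0033,0.0095,0,0,0,0],[0.0033,0.0095,0,0,0,0],[0.0033,0.0095,0,0,0,0],[0.0033,0.0095,0,0,0,0],[0.0033,0.0095,0,0,0,0],[0.0033,0.0095,0,0,0,0],[0.0033,0.0095,0,0,0,0],[0.0033,0.0095,0,0,0,0],[0.0033,0.0095,0,0,0,0],[0,0,0,0,0,0]]' -1
python3 - <<'E'
from h import *
import cv2
c=camera('wrist')
a=cv2.resize(c['color'][0:400,180:450],None,fx=1.5,fy=1.5,interpolation=cv2.INTER_CUBIC)
cv2.imwrite('pics/w5.png',a)
E
```

```text
time_s: 13.0
eef_pos: [0.5534, 0.0189, 0.0246]
eef_rot: [0.003, 0.814, 0.581, -0.0]
wrist_force: [-8.7, -14.3, 20.2]
opening: 0.003
grasp_force: 13.6
```

View pics/w5.png

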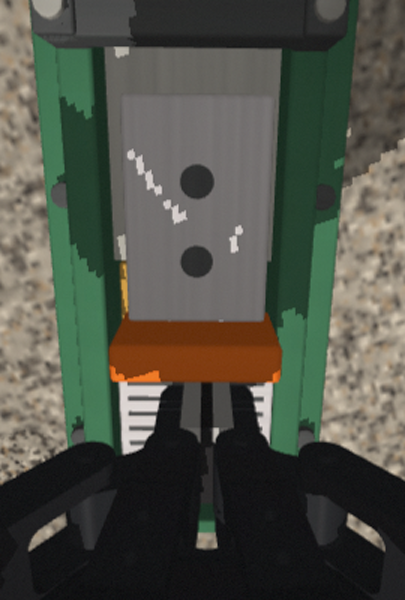

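The tips now sit against the ridge at crop row 385 and the nose (row 95) is low and short of the bar (row 48). I'll keep pushing.

```bash
python3 -m pendant '[[0.0049,0.0142,0,0,0,0],[0.0049,0.0142,0,0,0,0],[0.0049,0.0142,0,0,0,0],[0.0049,0.0142,0,0,0,0],[0.0049,0.0142,0,0,0,0],[0.0049,0.0142,0,0,0,0],[0.0049,0.0142,0,0,0,0],[0.0049,0.0142,0,0,0,0],[0.0049,0.0142,0,0,0,0],[0,0,0,0,0,0]]' -1
```

```text
time_s: 14.3
eef_pos: [0.5625, 0.0449, 0.0246]
eef_rot: [0.003, 0.814, 0.581, 0.0]
wrist_force: [-6.4, -12.2, 20.6]
opening: 0.002
grasp_force: 12.8
```

```bash
python3 -m pendant '[[0.0049,0.0142,0,0,0,0],[0.0049,0.0142,0,0,0,0],[0.0049,0.0142,0,0,0,0],[0.0049,0.0142,0,0,0,0],[0.0049,0.0142,0,0,0,0],[0.0049,0.0142,0,0,0,0],[0.0049,0.0142,0,0,0,0],[0.0049,0.0142,0,0,0,0],[0.0049,0.0142,0,0,0,0],[0.0049,0.0142,0,0,0,0]]' -1
python3 - <<'E'
from h import *
import cv2
c=camera('wrist')
a=cv2.resize(c['color'][0:400,180:450],None,fx=1.5,fy=1.5,interpolation=cv2.INTER_CUBIC)
cv2.imwrite('pics/w6.png',a)
E
```

```text
time_s: 15.55
eef_pos: [0.5719, 0.0717, 0.0246]
eef_rot: [0.004, 0.814, 0.581, -0.001]
wrist_force: [-9.3, -19.8, 21.7]
opening: -0.002
grasp_force: 14.9
```

View pics/w6.png

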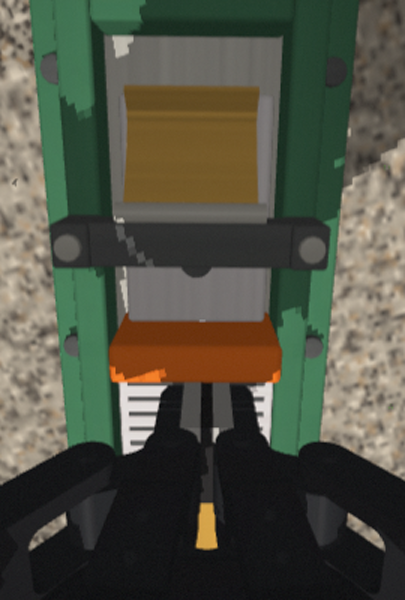

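The slide's tongue is under the bar (rows 220–268) and under the raised brass spring. The ridge front at row 321 is roughly 15–20 mm from home, so I'll slow down and watch the force.

```bash
python3 -m pendant '[[0.0025,0.0071,0,0,0,0],[0.0025,0.0071,0,0,0,0],[0.0025,0.0071,0,0,0,0],[0.0025,0.0071,0,0,0,0],[0.0025,0.0071,0,0,0,0],[0.0025,0.0071,0,0,0,0],[0.0025,0.0071,0,0,0,0],[0.0025,0.0071,0,0,0,0],[0,0,0,0,0,0],[0,0,0,0,0,0]]' -1
```

```text
time_s: 16.85
eef_pos: [0.5761, 0.0834, 0.0246]
eef_rot: [0.004, 0.814, 0.581, -0.001]
wrist_force: [-8.2, -17.7, 22.1]
opening: -0.001
grasp_force: 14.2
```

```bash
python3 -m pendant '[[0.0016,0.0047,0,0,0,0],[0.0016,0.0047,0,0,0,0],[0.0016,0.0047,0,0,0,0],[0,0,0,0,0,0],[0,0,0,0,0,0],[0,0,0,0,0,0],[0,0,0,0,0,0],[0,0,0,0,0,0],[0,0,0,0,0,0],[0,0,0,0,0,0]]' -1
```

```text
time_s: 18.1
eef_pos: [0.5769, 0.086, 0.0246]
eef_rot: [0.004, 0.814, 0.581, -0.001]
wrist_force: [-7.7, -18.7, 21.8]
opening: 0.001
grasp_force: 14.6
```

```bash
python3 -m pendant '[[0.0016,0.0047,0,0,0,0],[0.0016,0.0047,0,0,0,0],[0.0016,0.0047,0,0,0,0],[0,0,0,0,0,0],[0,0,0,0,0,0],[0,0,0,0,0,0],[0,0,0,0,0,0],[0,0,0,0,0,0],[0,0,0,0,0,0],[0,0,0,0,0,0]]' -1
```

```text
time_s: 19.35
eef_pos: [0.5774, 0.0871, 0.0246]
eef_rot: [0.004, 0.814, 0.581, -0.002]
wrist_force: [-11.4, -25.5, 23.7]
opening: -0.003
grasp_force: 17.1
```

```bash
python3 -m pendant '[[0.0016,0.0047,0,0,0,0],[0.0016,0.0047,0,0,0,0],[0,0,0,0,0,0],[0,0,0,0,0,0],[0,0,0,0,0,0],[0,0,0,0,0,0],[0,0,0,0,0,0],[0,0,0,0,0,0],[0,0,0,0,0,0],[0,0,0,0,0,0]]' -1
```

```text
time_s: 20.6
eef_pos: [0.5773, 0.0872, 0.0246]
eef_rot: [0.005, 0.814, 0.581, -0.004]
wrist_force: [-13.7, -33.4, 27.2]
opening: -0.001
grasp_force: 20.3
```

It has stopped against the end stop: no motion for 2 mm commanded, and the push force is rising. I'll ease the push and press together, then lift.

```bash
python3 -m pendant '[[-0.0016,-0.0047,0.0018,0,0,0],[-0.0016,-0.0047,0.0018,0,0,0],[-0.0016,-0.0047,0.0018,0,0,0],[-0.0016,-0.0047,0.0018,0,0,0],[-0.0016,-0.0047,0.0018,0,0,0],[-0.0008,-0.0023,0.0018,0,0,0],[0,0,0,0,0,0],[0,0,0,0,0,0],[0,0,0,0,0,0],[0,0,0,0,0,0]]' -1
```

```text
time_s: 21.85
eef_pos: [0.5768, 0.0873, 0.0247]
eef_rot: [0.003, 0.814, 0.581, 0.0]
wrist_force: [1.7, -11.6, 3.7]
opening: 0.001
grasp_force: 7.1
```

```bash
python3 -m pendant '[[-0.0016,-0.0047,0.002,0,0,0],[-0.0006,-0.0019,0.005,0,0,0],[-0.0006,-0.0019,0.01,0,0,0],[-0.0006,-0.0019,0.02,0,0,0],[-0.002,-0.005,0.06,0,0,0],[-0.01,-0.03,0.1,0,0,0],[-0.02,-0.06,0.1,0,0,0],[-0.02,-0.06,0.1,0,0,0],[0,0,0,0,0,0],[0,0,0,0,0,0]]' -1
python3 - <<'E'
from h import *
import cv2
o=ctrl.get_obs();c=camera('wrist');C=cam(o,c);print(o['eef_pos'],o['wrist_force'])
im=c['color'];cv2.imwrite('pics/w7.png',im)
p,M,_=C
def pj(P):
    d=M.T@(np.array(P)-p);return np.round([c['fx']*d[0]/d[2]+c['cx'],c['fy']*d[1]/d[2]+c['cy']],1)
a=np.radians(70.9);u=np.array([np.cos(a),np.sin(a),0]);J=np.array([.5857,.1207,0])-.0465*u
for n,x,z in(('bar rear top',.0405,.054),('home ridge front top',.0345,.054),('ridge rear bottom',.0225,.040),('tail',-.0175,.040),('lifter up front',-.022,.032),('lifter down front',-.022,.020),('lifter rear up',-.106,.032),('stop',.1025,.034)):
    print(n,pj(J+x*u+[0,0,z]))
n=np.array([-u[1],u[0],0])
# HSV profile along the channel, 12 mm left of centre line
hsv=cv2.cvtColor(im,cv2.COLOR_BGR2HSV);last=None
for x in np.arange(.06,-.112,-.002):
    q=pj(J+x*u+.018*n+[0,0,.036]).astype(int)
    if 0<=q[1]<400: print(round(x*1e3),q,hsv[q[1],q[0]],end='; ')
E
```

```text
time_s: 23.1
eef_pos: [0.5638, 0.0574, 0.1037]
eef_rot: [0.0, 0.814, 0.581, 0.0]
wrist_force: [-0.1, 0.1, -1.0]
opening: 0.001
grasp_force: 0.0
[0.56384877 0.05739341 0.1037318 ] [-0.14309023  0.07711638 -0.99063086]
bar rear top [315.7 124.9]
home ridge front top [315.6 134.8]
ridge rear bottom [315.7 150.8]
tail [315.6 206.9]
lifter up front [315.7 209.4]
lifter down front [315.7 204.5]
lifter rear up [315.5 307. ]
stop [315.9  20.7]
60 [288  92] [ 19 162  99]; 58 [288  95] [ 19 134  93]; 56 [288  98] [ 21  21 123]; 54 [288 102] [ 19  23 185]; 52 [288 105] [ 0  0 61]; 50 [288 108] [ 0  0 76]; 48 [288 111] [ 0  0 73]; 46 [288 114] [60  7 73]; 44 [288 117] [ 0  3 75]; 42 [288 120] [45  7 76]; 40 [289 123] [30  3 79]; 38 [289 126] [  0  10 104]; 36 [289 129] [  8  10 102]; 34 [289 132] [ 11 218  96]; 32 [289 135] [ 11 221 137]; 30 [289 138] [ 12 219 218]; 28 [289 141] [ 12 224 219]; 26 [289 144] [ 12 223 220]; 24 [289 147] [ 12 218 223]; 22 [289 150] [ 12 221 223]; 20 [289 153] [  8  56 196]; 18 [289 156] [ 12  13 196]; 16 [289 159] [ 10   7 103]; 14 [289 162] [  7  12 199]; 12 [289 1
[... 1057 characters left out ...]
260] [90 28 18]; -64 [292 263] [105  26  20]; -66 [292 265] [105  27  19]; -68 [292 267] [135  21  24]; -70 [292 270] [108  61  21]; -72 [292 272] [ 0  0 24]; -74 [292 274] [120  54  19]; -76 [292 276] [83 93 11]; -78 [292 279] [90 43 18]; -80 [292 281] [120  26  20]; -82 [292 283] [ 0  0 16]; -84 [292 285] [100  43  18]; -86 [292 288] [150  13  19]; -88 [292 290] [105  46  22]; -90 [292 292] [150  14  18]; -92 [292 294] [75 24 21]; -94 [292 297] [120  13  20]; -96 [292 299] [120  33  23]; -98 [292 301] [110  36  21]; -100 [293 303] [120  28  18]; -102 [293 305] [ 0  0 18]; -104 [293 307] [150  30  17]; -106 [293 310] [150  27  19]; -108 [293 312] [130  36  21]; -110 [293 314] [120  13  19];
```

Run:
```python
from h import *
import cv2
o=ctrl.get_obs();c=camera('wrist');p,M,_=cam(o,c)
h=cv2.cvtColor(c['color'],cv2.COLOR_BGR2HSV).astype(int)
def pj(P):
    d=M.T@(np.array(P)-p);return np.round([c['fx']*d[0]/d[2]+c['cx'],c['fy']*d[1]/d[2]+c['cy']],1)
a=np.radians(70.9);u=np.array([np.cos(a),np.sin(a),0]);n=np.array([-u[1],u[0],0]);J=np.array([.5857,.1207,0])-.0465*u
for r in(215,222,230,240):
    b=np.where((abs(h[r,:,0]-19)<4)&(h[r,:,1]>120))[0];b=b[(b>230)&(b<400)]
    print(r,b.min(),b.max(),b.max()-b.min()+1)
for x in(-.025,-.04):
  for z in(.032,.020):
    A,B=pj(J+x*u+.025*n+[0,0,z]),pj(J+x*u-.025*n+[0,0,z]);print(x,z,A,B,B[0]-A[0])
A,B=pj(J+.0*u+.025*n+[0,0,.04]),pj(J-.025*n+[0,0,.04]);r=int(A[1]);g=np.where((h[r,:,1]<40)&(h[r,:,2]>90))[0];g=g[(g>260)&(g<370)];print('tread',A,B,g.min(),g.max())
```

```text
215 282 348 67
222 282 348 67
230 282 347 66
240 282 347 66
-0.025 0.032 [282.6 213.4] [350.  213.6] 67.39999999999998
-0.025 0.02 [284.2 208.4] [348.6 208.5] 64.40000000000003
-0.04 0.032 [283.2 232.2] [349.4 232.4] 66.19999999999999
-0.04 0.02 [284.7 226.4] [348.  226.6] 63.30000000000001
tread [280.5 183.2] [352.3 183.4] 281 351
```

The tail sits at the predicted home row, and the brass lifter's width (67 px) matches it being up. The fingers are clear.

```bash
python3 -c "
from bench import ctrl
print(ctrl.hand_in())"
```

```text
the job is handed in; nothing more can be done
None
```

The slide is home against the end stop with the lifter up behind it, going by forces and measurements from the wrist camera; the fingers are clear and the job was handed in at about 23 s, with no verdict returned.

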